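# Pack the brass fittings for a window sash

### The job

Pack the brass fittings for the window into the bins of the wooden tray: the hinge in the green bin, the fastener in the blue bin, and the knob and the sash lift side by side in the yellow bin. Each must rest flat on the floor of its bin, the fastener, knob and lift upright on their bases and the hinge the same way up as it lies now; leave the dark steel hinge, fastener and knob where they lie.

Things in the scene. Friction and masses are not known exactly. Their poses are not given: they have to be found in the camera images.
- brass_hinge: Brass (golden) folded butt hinge lying flat, 76 mm long (x), 31 mm wide (y), 10 mm high: two closed leaves 8 mm thick (y from -15.5 to +8.5 mm) and a round knuckle 10 mm in diameter along the long edge at y = +10.5 mm. Origin at the centre of its underside, z up. It goes in the green bin. About 90 g
- brass_fastener: Brass (golden) window fastener standing on its plate: base plate 72 x 22 x 4 mm, long side along x; above it a straight lever along x, 12 mm wide (y), from 12 to 22 mm above the underside, x from -22 to +36 mm, on a round 19 mm boss at x = -18 mm, with a 20 mm ball at its end (centre at x = +36 mm, 17 mm up; it reaches x = +46 mm and 27 mm height). Origin at the centre of the plate's underside, z up. It goes in the blue bin. About 120 g
- brass_knob: Brass (golden) round window knob standing on its 32 mm foot: 33 mm high, head 34 mm in diameter from 17 to 29 mm above the underside, thinner 16 mm neck below it. Origin at the centre of the foot's underside, z up. It goes in the yellow bin. About 100 g
- brass_lift: Brass (golden) sash lift, a bow handle standing on its plate: broad plate 64 x 34 x 4 mm, long side along x; above it a straight bar along x, 52 mm long, 9 mm wide (y), from 21 to 32 mm above the underside, on two posts at x = -21 and +21 mm. There is only one. Origin at the centre of the plate's underside, z up. It goes in the yellow bin. About 80 g
- steel_hinge: Look-alike to leave alone: dark steel folded butt hinge lying flat, 76 mm long (x), 31 mm wide (y), 10 mm high: two closed leaves 8 mm thick (y from -15.5 to +8.5 mm) and a round knuckle 10 mm in diameter along the long edge at y = +10.5 mm. Origin at the centre of its underside, z up
- steel_fastener: Look-alike to leave alone: dark steel window fastener standing on its plate: base plate 72 x 22 x 4 mm, long side along x; above it a straight lever along x, 12 mm wide (y), from 12 to 22 mm above the underside, x from -22 to +36 mm, on a round 19 mm boss at x = -18 mm, with a 20 mm ball at its end (centre at x = +36 mm, 17 mm up; it reaches x = +46 mm and 27 mm height). Origin at the centre of the plate's underside, z up
- steel_knob: Look-alike to leave alone: dark steel round window knob standing on its 32 mm foot: 33 mm high, head 34 mm in diameter from 17 to 29 mm above the underside, thinner 16 mm neck below it. Origin at the centre of the foot's underside, z up
- green_bin: Green plastic bin, open on top, one of three alike side by side in the brown wooden tray (any order, starts shuffled). Fixed. Outside 86 mm (x, along the tray's row of bins) x 110 mm (y), 20 mm high, walls and floor 3 mm thick, inside 80 x 104 mm. Origin at the centre of its underside, 8 mm above the table, so the inner floor is 3 mm above the origin and the rim 20 mm above it (28 mm above the table). z up. The tray (290 x 130 mm) has walls 26 mm high, lower than the rims
- blue_bin: Blue plastic bin, open on top, one of three alike side by side in the brown wooden tray (any order, starts shuffled). Fixed. Outside 86 mm (x, along the tray's row of bins) x 110 mm (y), 20 mm high, walls and floor 3 mm thick, inside 80 x 104 mm. Origin at the centre of its underside, 8 mm above the table, so the inner floor is 3 mm above the origin and the rim 20 mm above it (28 mm above the table). z up. The tray (290 x 130 mm) has walls 26 mm high, lower than the rims
- yellow_bin: Yellow plastic bin, open on top, one of three alike side by side in the brown wooden tray (any order, starts shuffled). Fixed. Outside 86 mm (x, along the tray's row of bins) x 110 mm (y), 20 mm high, walls and floor 3 mm thick, inside 80 x 104 mm. Origin at the centre of its underside, 8 mm above the table, so the inner floor is 3 mm above the origin and the rim 20 mm above it (28 mm above the table). z up. The tray (290 x 130 mm) has walls 26 mm high, lower than the rims

How it is judged:
At the end, for the whole second after the job is handed in: Each brass fitting is in its bin (hinge green, fastener blue, knob and lift yellow): origin inside the inner outline and at most 5 mm above the floor, tilted under 0.15 rad, released and at rest. Each dark steel fitting is within 30 mm of its start (x of brass_hinge in the frame of green_bin between -0.04 and 0.04 m and y of brass_hinge in the frame of green_bin between -0.052 and 0.052 m and z of brass_hinge in the frame of green_bin between -0.002 and 0.008 m and angle between each of brass_hinge, brass_fastener, brass_knob, brass_lift's own z axis and vertical below 0.15 rad and linear speed of each of brass_hinge, brass_fastener, brass_knob, brass_lift below 0.02 m/s and angular speed of each of brass_hinge, brass_fastener, brass_knob, brass_lift below 0.3 rad/s and x of brass_fastener in the frame of blue_bin between -0.04 and 0.04 m and y of brass_fastener in the frame of blue_bin between -0.052 and 0.052 m and z of brass_fastener in the frame of blue_bin between -0.002 and 0.008 m and x of brass_knob in the frame of yellow_bin between -0.04 and 0.04 m and y of brass_knob in the frame of yellow_bin between -0.052 and 0.052 m and z of brass_knob in the frame of yellow_bin between -0.002 and 0.008 m and x of brass_lift in the frame of yellow_bin between -0.04 and 0.04 m and y of brass_lift in the frame of yellow_bin between -0.052 and 0.052 m and z of brass_lift in the frame of yellow_bin between -0.002 and 0.008 m and distance of each of steel_hinge, steel_fastener, steel_knob from where it was at the start of the episode below 0.03 m); the robot touches nothing.
It fails at once if the dark steel hinge is moved 30 mm or more (distance of steel_hinge from where it was at the start of the episode above 0.03 m).
It fails at once if the dark steel fastener is moved 30 mm or more (distance of steel_fastener from where it was at the start of the episode above 0.03 m).
It fails at once if the dark steel knob is moved 30 mm or more (distance of steel_knob from where it was at the start of the episode above 0.03 m).
It also fails if it takes over 106 s, if anything falls off the work surface, if the arm or the gripper's body presses on something with over 40 N, if the wrist force passes 120 N, or if a joint passes its speed limit or range.

### The arm

A 7-joint arm with a two-finger parallel gripper is mounted at the origin on the work surface. World frame = base frame: x ahead of the robot, y to its left, z up, the work surface at z = 0. Lengths are in m, angles in rad, forces in N, time in s.
With the tool pointing down it reaches from about 0.4 to 0.85 m from the base axis. Payload 10.4 kg.
Tool frame: the origin (TCP) lies on the centre line of the jaws, within the pads' length; the fingertips stand tips_ahead ahead of it and the grasp point (between the pads) lies 11 mm behind it (tips_ahead is the distance from the TCP to the fingertips, in m); x points along the fingers, y is the direction in which the jaws open and shut, and the axes are right-handed (so a half turn about x gives the same grasp; the last joint's range is limited). The gripper opens to 85 mm and grips with 20 to 120 N. Pads are 22 mm wide; open, the fingers measure 114 mm over their backs; the gripper's body (76 mm by 85 mm) begins 54 mm behind the grasp point. The pads swing forward as they close: fully open they stand 13 mm farther back than shut.
Start: joints at [1.102, 0.332, -0.065, 1.46, 0.022, 1.35, -0.088], TCP at [0.27, -0.564, 0.212] pointing down, gripper open.
Joint ranges: [-2.6, 2.6], [-0.5, 2.12], [-1.47, 1.34], [0.16, 2.42], [-1.27, 4.41], [0.06, 2.06], [-2.6, 2.6]. Speed limits (rad/s): [2.22, 2.22, 2.79, 2.79, 3.14, 3.14, 3.14].

### API

Orientations are given as a unit quaternion [w, x, y, z].
In Python, from bench import * gives the robot as it stands.
- The arm moves only by the shell command python3 -m jog 'ROWS'. ROWS is JSON, a list of rows, each a list of 3 entries, a list of its own where there are three numbers: the finger opening in m, from 0 to 0.0854, then the shift along the tool's x, y, z in m, then the turn, a rotation vector about the tool's x, y, z in degrees. In form: [[grip, [dx, dy, dz], [wx, wy, wz]], ...]. A call has 1 to 8 rows; each row is the pose to reach, as a shift and turn from the pose commanded when the call began, along the tool's axes at that moment; what a row does not reach only later rows make up. A row lasts 1/8 s, in which the tool goes at most 62.5 mm and 10.7 degrees, less where a joint would pass 70% of its speed; a pose out of reach is approached as far as the arm can. A call with a gripper value outside its range is refused whole. The fingers move at their own pace and stop on an object; the grip force is fixed at half the most. Time passes only in rows, so rows that repeat a pose let the fingers close. It gives the time, the measured TCP pose, the force and the opening at its end, in the units of the state.
- observe(): the state, without advancing time (a new reading comes with each control period).
- read_camera(name): name is "side" or "top" or "wrist"; returns a dict with "frame" (420x560x3 uint8, red, green, blue), "range_z" (420x560 float32, m along the optical axis (not along the pixel's ray), 0 where there is no reading), "intrinsics" (3x3 intrinsics, pixels), "view" (4x4, takes a point from world to camera coordinates); the wrist camera has in their place "hand_eye" (4x4, takes a point from camera to tool coordinates, whose origin is the TCP and whose axes are the tool frame's). Camera axes: x right, y up, looking along -z (the intrinsics and any distortion apply to the point x, -y, -z); pixel columns grow to the right and rows downward; lengths in m; the calibration is good to about 2 mm. The wrist camera is an equidistant fisheye: a pixel r from the principal point sees the ray r / f radians off the axis. A picture is of the moment at which its call begins: read the wrist's pose just before it.
- close_job(): hands the job in, once; it reports no verdict.
The state is a dict: "clock": time; "joints": joint angles; "qvel": joint speeds; "effort": joint torques, N m; "tool_pos": TCP position; "tool_rot": TCP orientation; "ft_force": force on the tool from outside, world axes, zero at the start; "moment": the same for the moment, N m; "width": finger opening in m.
Only numpy, scipy, OpenCV 4.12 (cv2) and the standard library are available. Lean on these libraries where they do the work, as an engineer would, in place of code of your own. Each camera call takes 0.05 s, during which the arm holds its last target. There are 200 camera calls.

## Working session

There is one attempt and no reset: what is moved stays moved. The work goes in short steps, Python scripts to look and compute and a shell command to move; the robot and the scene stay as the last step left them, time stands still between calls to the robot, and variables do not carry over. Pictures are saved under pics/ and viewed, about 12 in all and at most 16, crops included, and the job is handed in when it is done.

```bash
mkdir -p pics; ls
python3 - <<'E'
from bench import *
import cv2,numpy as np
s=observe();print({k:np.round(v,4).tolist() for k,v in s.items() if k!='effort'})
ims=[]
for n in ("top","side"):
    c=read_camera(n); cv2.imwrite(f"pics/{n}0.png",c["frame"][:,:,::-1]); np.savez(f"{n}0.npz",**c)
    print(n,np.round(c["intrinsics"],1).tolist(),np.round(c["view"],3).tolist(),(c["range_z"]>0).mean())
w=read_camera("wrist");print(w["hand_eye"],w["intrinsics"],[k for k in w])
E
```

```text
pics
{'clock': 0.0, 'joints': [1.1024, 0.3328, -0.0647, 1.461, 0.0216, 1.3499, -0.0885], 'qvel': [0.0017, 0.0007, 0.0007, 0.0016, 0.0003, 0.0005, 0.001], 'tool_pos': [0.2693, -0.5636, 0.211], 'tool_rot': [-0.1558, -0.6895, -0.1568, 0.6897], 'ft_force': [-0.2133, -0.4133, -0.0082], 'moment': [0.0114, -0.0001, -0.0247], 'width': 0.0856}
top [[401.2, 0.0, 275.3], [0.0, 401.2, 212.0], [0.0, 0.0, 1.0]] [[-0.028, -0.999, -0.024, 0.029], [0.982, -0.032, 0.185, -0.525], [-0.186, -0.018, 0.982, -0.697], [0.0, 0.0, 0.0, 1.0]] 0.9961011904761905
side [[535.8, 0.0, 284.7], [0.0, 535.8, 215.7], [0.0, 0.0, 1.0]] [[-0.711, -0.703, -0.006, 0.383], [0.399, -0.411, 0.819, -0.24], [-0.579, 0.58, 0.573, -1.005], [0.0, 0.0, 0.0, 1.0]] 0.9962882653061225
[[ 7.05348342e-04  2.79610503e-01 -9.60113259e-01 -1.62283275e-01]
 [ 9.99999137e-01 -1.26175292e-03  3.67194560e-04  8.63176583e-04]
 [-1.10875425e-03 -9.60112689e-01 -2.79611151e-01 -7.20839312e-02]
 [ 0.00000000e+00  0.00000000e+00  0.00000000e+00  1.00000000e+00]] [[325.1922621    0.         276.40170595]
 [  0.         325.1922621  211.56432296]
 [  0.           0.           1.        ]] ['frame', 'range_z', 'intrinsics', 'hand_eye']
```

View pics/top0.png

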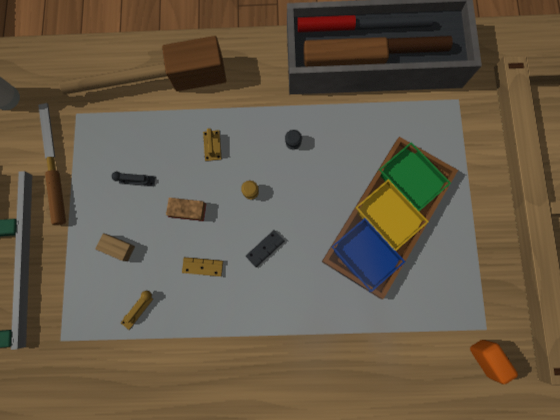

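View pics/side0.png

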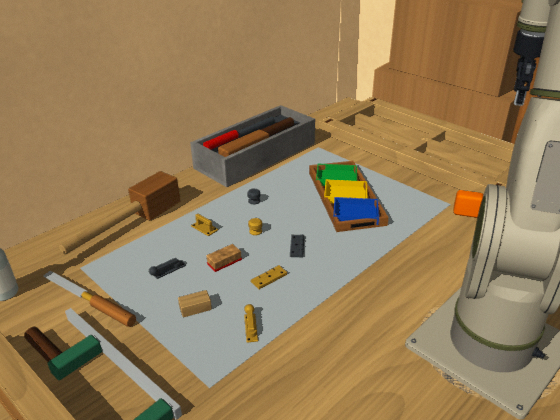

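```bash
cat > h.py <<'E'
from bench import *
import cv2,numpy as np
from scipy.spatial.transform import Rotation as R
def cloud(c):
    """world point per pixel, from range_z (pinhole cameras)"""
    K=c["intrinsics"];z=c["range_z"];v,u=np.mgrid[:z.shape[0],:z.shape[1]]
    p=np.stack([(u-K[0,2])/K[0,0]*z,-(v-K[1,2])/K[1,1]*z,-z],-1)
    V=c["view"];return (p-V[:3,3])@V[:3,:3]
def go(x,y,z,yaw,s=None):
    """shift (tool axes, mm) and turn (deg) to put TCP at xyz, tool down, jaw (tool y) along yaw deg (mod 180)"""
    s=s or observe();w=s["tool_rot"];R0=R.from_quat([w[1],w[2],w[3],w[0]])
    out=[]
    for k in (0,180):
        a=np.radians(yaw+k);X=np.array([0,0,-1.]);Y=np.array([np.cos(a),np.sin(a),0]);
        T=R.from_matrix(np.c_[X,Y,np.cross(X,Y)]);out.append((R0.inv()*T).as_rotvec(degrees=True))
    out.sort(key=np.linalg.norm)
    d=R0.inv().apply(np.array([x,y,z])-s["tool_pos"])
    print("shift m",np.round(d,4),"turn",np.round(out[0],1),"alt",np.round(out[1],1))
E
python3 - <<'E'
import bench;print([ (n,getattr(bench,n)) for n in dir(bench) if not n.startswith('_')][:40])
from h import *
s=observe();w=s["tool_rot"];r=R.from_quat([w[1],w[2],w[3],w[0]]).as_matrix();print(r.round(3))
for n in("top","side"):
    c=dict(np.load(n+"0.npz"));P=cloud(c);hsv=cv2.cvtColor(c["frame"],cv2.COLOR_RGB2HSV)
    H,S,V=[hsv[...,i].astype(int) for i in range(3)]
    sheet=(S<60)&(V>120)&(P[...,2]<.06);z0=np.median(P[...,2][sheet]);print(n,"sheet z",z0.round(4))
    inr=(P[...,0]>.2)&(P[...,0]<.95)&(abs(P[...,1])<.6)
    masks={"gold":(H>12)&(H<28)&(S>120)&(P[...,2]>.004)&(P[...,2]<.05),"dark":(V<80)&(P[...,2]>.004)&(P[...,2]<.05),
     "green":(H>50)&(H<75)&(S>150),"yellow":(H>22)&(H<32)&(S>200)&(V>150),"blue":(H>100)&(H<125)&(S>150)}
    for k,m in masks.items():
        m=(m&inr).astype(np.uint8);N,L,st,ce=cv2.connectedComponentsWithStats(m)
        for i in range(1,N):
            if st[i,4]<60 or st[i,4]>6000: continue
            q=P[L==i];xy=(q[:,:2]*1000).astype(np.float32);b=cv2.minAreaRect(xy)
            print(k,ce[i].round(),st[i,4],"rect",np.round(b[0],0),np.round(b[1],0),round(b[2]),"zmax",np.percentile(q[:,2],97).round(3))
E
```

```text
[('Unreachable', <class 'bench.Unreachable'>), ('close_job', <function connect.<locals>.done at 0x7f63c87ff740>), ('observe', <function make.<locals>.<lambda> at 0x7f63c888c5e0>), ('read_camera', <function make.<locals>.drawn_camera at 0x7f63c888c0e0>), ('tips_ahead', 0.008)]
[[-0.001  0.431 -0.902]
 [ 0.001 -0.902 -0.431]
 [-1.    -0.001  0.   ]]
top sheet z 0.0009
gold [200.  80.] 618 rect [817. 152.] [ 52. 124.] 37 zmax 0.048
gold [545.  74.] 459 rect [ 797. -523.] [55. 97.] 16 zmax 0.042
gold [511.  71.] 402 rect [ 792. -489.] [73. 77.] 0 zmax 0.042
gold [113.  82.] 559 rect [813. 333.] [ 25. 214.] 8 zmax 0.049
gold [510. 139.] 556 rect [ 660. -457.] [ 14. 198.] 89 zmax 0.041
gold [211. 144.] 315 rect [677. 140.] [61. 32.] 3 zmax 0.033
gold [395. 149.] 212 rect [ 645. -218.] [21. 74.] 39 zmax 0.029
gold [441. 166.] 316 rect [ 614. -298.] [86. 28.] 56 zmax 0.029
gold [ 55. 194.] 895 rect [592. 454.] [142.  27.] 12 zmax 0.027
gold [394. 214.] 3410 rect [ 535. -219.] [129. 163.] 56 zmax 0.029
gold [250. 189.] 233 rect [576.  62.] [29. 33.] 89 zmax 0.035
gold [185. 209.] 633 rect [54
[... 3726 characters left out ...]
0.018
dark [ 87. 240.] 84 rect [796. 376.] [ 11. 123.] 7 zmax 0.037
dark [297. 245.] 231 rect [459.  40.] [28. 80.] 43 zmax 0.01
dark [165. 266.] 207 rect [608. 304.] [72. 18.] 85 zmax 0.023
dark [129. 316.] 78 rect [547. 439.] [20. 59.] 85 zmax 0.023
dark [ 44. 343.] 404 rect [577. 590.] [104.  22.] 2 zmax 0.028
dark [ 80. 359.] 442 rect [502. 557.] [22. 84.] 16 zmax 0.027
dark [167. 413.] 125 rect [298. 517.] [19. 36.] 42 zmax 0.028
green [337. 173.] 577 rect [ 590. -255.] [108.  98.] 39 zmax 0.027
green [ 72. 354.] 61 rect [514. 567.] [23. 25.] 61 zmax 0.03
yellow [346. 189.] 643 rect [ 518. -206.] [108.  92.] 40 zmax 0.027
blue [355. 209.] 872 rect [ 442. -156.] [111.  95.] 40 zmax 0.027
```

```bash
cat >> h.py <<'E'
def wrist():
    """wrist picture, its HSV and world point per pixel (equidistant fisheye)"""
    s=observe();c=read_camera("wrist");K=c["intrinsics"];z=c["range_z"];v,u=np.mgrid[:z.shape[0],:z.shape[1]]
    a,b=u-K[0,2],v-K[1,2];r=np.hypot(a,b)+1e-9;t=np.tan(np.minimum(r/K[0,0],1.4))*z
    p=np.stack([a/r*t,-b/r*t,-z],-1);E=c["hand_eye"];w=s["tool_rot"]
    p=(p@E[:3,:3].T+E[:3,3])@R.from_quat([w[1],w[2],w[3],w[0]]).as_matrix().T+s["tool_pos"]
    return c["frame"],cv2.cvtColor(c["frame"],cv2.COLOR_RGB2HSV).astype(int),p
def rects(m,P,amin=150,top=None):
    N,L,st,ce=cv2.connectedComponentsWithStats(m.astype(np.uint8))
    for i in range(1,N):
        if st[i,4]<amin: continue
        q=P[L==i]
        if top: q=q[(q[:,2]>top[0])&(q[:,2]<top[1])]
        if len(q)<20: continue
        b=cv2.minAreaRect((q[:,:2]*1000).astype(np.float32))
        print(ce[i].round(),st[i,4],"rect",np.round(b[0],1),np.round(b[1],1),round(b[2],1),"z97",np.percentile(q[:,2],97).round(4))
E
python3 -c "
from h import *
go(.575,.065,.15,-34)"
```

```text
shift m [ 0.0617 -0.4353 -0.5468] turn [-30.5  -0.    0.1] alt [1.495e+02 1.000e-01 0.000e+00]
```

```bash
python3 -m jog '[[0.0854,[0.06,-0.435,-0.547],[-30.5,0,0]],[0.0854,[0.06,-0.435,-0.547],[-30.5,0,0]],[0.0854,[0.06,-0.435,-0.547],[-30.5,0,0]],[0.0854,[0.06,-0.435,-0.547],[-30.5,0,0]],[0.0854,[0.06,-0.435,-0.547],[-30.5,0,0]],[0.0854,[0.06,-0.435,-0.547],[-30.5,0,0]],[0.0854,[0.06,-0.435,-0.547],[-30.5,0,0]],[0.0854,[0.06,-0.435,-0.547],[-30.5,0,0]]]'; python3 -c "
from h import *
go(.575,.065,.15,-34)"
```

```text
clock: 1.15
tool_pos: [0.4881, -0.1143, 0.169]
tool_rot: [0.332, 0.624, 0.332, -0.624]
ft_force: [0.4, -0.4, -0.3]
width: 0.0854
shift m [ 0.0189 -0.0282 -0.1972] turn [ 0.  0. -0.] alt [-180.    0.    0.]
```

```bash
python3 -m jog '[[0.0854,[0.019,-0.028,-0.197],[0,0,0]],[0.0854,[0.019,-0.028,-0.197],[0,0,0]],[0.0854,[0.019,-0.028,-0.197],[0,0,0]],[0.0854,[0.019,-0.028,-0.197],[0,0,0]],[0.0854,[0.019,-0.028,-0.197],[0,0,0]],[0.0854,[0.019,-0.028,-0.197],[0,0,0]]]'
python3 - <<'E'
from h import *
f,h,P=wrist();cv2.imwrite("pics/w1.png",f[:,:,::-1])
H,S,V=h[...,0],h[...,1],h[...,2]
print(P[...,2][(S<60)&(V>120)].mean())
m=(H>12)&(H<30)&(S>110)&(P[...,2]>.003)&(P[...,2]<.05)
rects(m,P,200); print("top layer"); rects(m,P,200,(.022,.04))
go(.575,.065,.025,-34)
E
```

```text
clock: 1.9
tool_pos: [0.5742, 0.0609, 0.15]
tool_rot: [-0.332, -0.624, -0.331, 0.625]
ft_force: [-0.5, -0.3, 0.8]
width: 0.0856
0.002416642214409934
[445.  11.] 417 rect [814.8 128.7] [ 5.3 37.8] 13.1 z97 0.0479
[56. 49.] 1883 rect [474.4 326.2] [60.6 35.5] 65.8 z97 0.0296
[320.  64.] 2106 rect [679.2 141.6] [63.5 33.6] 3.9 z97 0.033
[170. 102.] 2955 rect [545.8 190. ] [70.  36.4] 82.2 z97 0.0275
[ 20. 147.] 703 rect [357.7 281.3] [21.5 81.7] 51.6 z97 0.0266
[113. 193.] 1758 rect [433.3 159.1] [76.  32.2] 83.1 z97 0.0106
[278. 192.] 1130 rect [579.3  64.3] [33.2 32.5] 76.9 z97 0.0341
[314. 351.] 925 rect [ 495.5 -128.1] [ 32.1 162.4] 55.7 z97 0.0277
[549. 380.] 670 rect [ 808.2 -512.7] [ 37.8 270.1] 13.2 z97 0.0405
top layer
[445.  11.] 417 rect [815.2 125.7] [ 3.9 30.1] 13.7 z97 0.0394
[56. 49.] 1883 rect [474.4 325.9] [60.2 35.3] 65.4 z97 0.0297
[320.  64.] 2106 rect [678.7 141.5] [51.9  9.6] 3.8 z97 0.0335
[170. 102.] 2955 rect [545.7 190. ] [70.  36.2] 82.1 z97 0.0276
[ 20. 147.] 703 rect [365.9 276.8] [16.9 60.5] 48.4 z97 0.0273
[278. 192.] 1130 rect [579.4  64.4] [32.5 33.1] 11.0 z97 0.0341
[314. 351.] 925 rect [ 507.7 -122.6] [  9.9 116.7] 54.9 z97 0.029
[549. 380.] 670 rect [ 815.5 -544.3] [ 37.3 205.4] 12.9 z97 0.0399
shift m [ 0.1252 -0.0019 -0.004 ] turn [-0.1  0.1 -0. ] alt [ 1.799e+02 -1.000e-01 -1.000e-01]
```

View pics/w1.png

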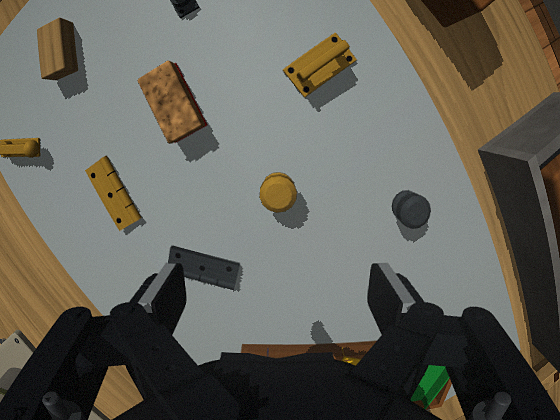

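```bash
python3 -c "
from h import *
go(.578,.0645,.015,-34)"
```

```text
shift m [ 0.1352  0.0009 -0.0053] turn [-0.1  0.1 -0. ] alt [ 1.799e+02 -1.000e-01 -1.000e-01]
```

```bash
python3 -m jog '[[0.0854,[0.06,0.001,-0.005],[0,0,0]],[0.0854,[0.11,0.001,-0.005],[0,0,0]],[0.0854,[0.135,0.001,-0.005],[0,0,0]],[0.06,[0.135,0.001,-0.005],[0,0,0]],[0.02,[0.135,0.001,-0.005],[0,0,0]],[0.02,[0.135,0.001,-0.005],[0,0,0]],[0.02,[0.135,0.001,-0.005],[0,0,0]],[0.02,[0.135,0.001,-0.005],[0,0,0]]]'; python3 -m jog '[[0.02,[0,0,0],[0,0,0]],[0.02,[0,0,0],[0,0,0]],[0.02,[-0.05,0,0],[0,0,0]],[0.02,[-0.1,0,0],[0,0,0]],[0.02,[-0.1,0,0],[0,0,0]]]';  python3 - <<'E'
from h import *
go(.515,-.207,.11,-34)
E
```

```text
clock: 2.95
tool_pos: [0.5783, 0.0666, 0.0155]
tool_rot: [0.332, 0.624, 0.332, -0.624]
ft_force: [-0.1, 0.4, 0.4]
width: 0.0206
clock: 3.58
tool_pos: [0.5805, 0.0672, 0.1192]
tool_rot: [0.333, 0.626, 0.331, -0.622]
ft_force: [0.3, -0.5, -0.2]
width: 0.0201
shift m [0.0087 0.0988 0.2641] turn [ 0.  -0.2 -0.3] alt [-180.     0.5   -0.4]
```

Run:
```python
from h import *
f,h,P=wrist();cv2.imwrite("pics/w2.png",f[:,:,::-1])
H,S,V=h[...,0],h[...,1],h[...,2]
m=(H>12)&(H<30)&(S>110)&(P[...,2]>.003)&(P[...,2]<.05)
rects(m,P,200)
```

```text
[460.  13.] 548 rect [814.5 128.3] [ 5.7 36.3] 15.3 z97 0.0484
[37. 54.] 2186 rect [474.5 326. ] [60.2 35.4] 66.6 z97 0.0295
[322.  69.] 2611 rect [679.3 141.6] [63.8 33.7] 3.9 z97 0.033
[157. 111.] 3609 rect [545.8 190. ] [69.5 36.1] 81.8 z97 0.0275
[ 10. 159.] 411 rect [371.7 270.7] [21.7 47.3] 52.6 z97 0.0267
[ 98. 209.] 1991 rect [433.5 159.1] [75.9 33.5] 82.5 z97 0.0105
[275. 211.] 1416 rect [579.5  64.2] [33.1 32.4] 79.9 z97 0.0341
[536. 403.] 1728 rect [ 784.4 -497.7] [125.6 200.4] 31.2 z97 0.0402
```

View pics/w2.png

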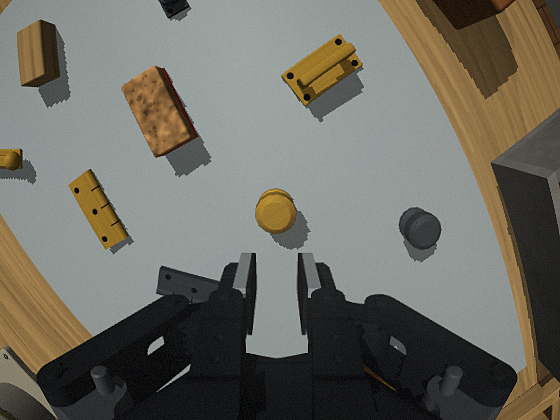

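Run:
```python
from h import *
s=observe();print(s["tool_pos"],s["width"])
f,h,P=wrist();w=s["tool_rot"];Rm=R.from_quat([w[1],w[2],w[3],w[0]])
T=Rm.inv().apply((P-s["tool_pos"]).reshape(-1,3)).reshape(P.shape)
for u,v in[(243,258),(250,258),(250,300),(246,325),(306,258),(302,300),(311,258),(276,340),(276,211)]:print(u,v,T[v,u].round(4))
```

```text
[0.57915341 0.06677037 0.11675304] 0.01991250233256578
243 258 [-0.0311 -0.0136 -0.0119]
250 258 [-0.0301 -0.0106 -0.0115]
250 300 [-0.0567 -0.0088 -0.006 ]
246 325 [-0.06   -0.0104  0.0036]
306 258 [-0.0293  0.0145 -0.0112]
302 300 [-0.0545  0.0111 -0.0046]
311 258 [-0.03    0.0167 -0.0114]
276 340 [0.1159 0.0009 0.1526]
276 211 [ 0.0839  0.0009 -0.0004]
```

The fingertips appear in the wrist depth and by their pixel spacing at about tool x = -0.03, not +0.008, so the jaws closed above the knob without touching it. I'll descend about 35 mm deeper, in steps, watching the force.

```bash
python3 -c "
from h import *
go(.579,.0645,-.018,-34)"; python3 -m jog '[[0.06,[0.05,0,0],[0,0,0]],[0.06,[0.1,0,0],[0,0,0]],[0.06,[0.1,0,0],[0,0,0]],[0.06,[0.11,0,0],[0,0,0]]]'; python3 -c "
from h import *
go(.579,.0645,-.018,-34)
f,h,P=wrist();cv2.imwrite('pics/w3.png',f[:,:,::-1])"
```

```text
shift m [0.1332 0.0017 0.0012] turn [ 0. -0. -0.] alt [-1.8e+02  1.0e-01 -0.0e+00]
clock: 4.18
tool_pos: [0.5792, 0.0671, 0.0064]
tool_rot: [0.332, 0.625, 0.332, -0.623]
ft_force: [0.3, 0.4, 0.3]
width: 0.0601
shift m [0.0244 0.0012 0.0023] turn [ 0.1 -0.1 -0.1] alt [-1.799e+02  1.000e-01 -1.000e-01]
```

View pics/w3.png

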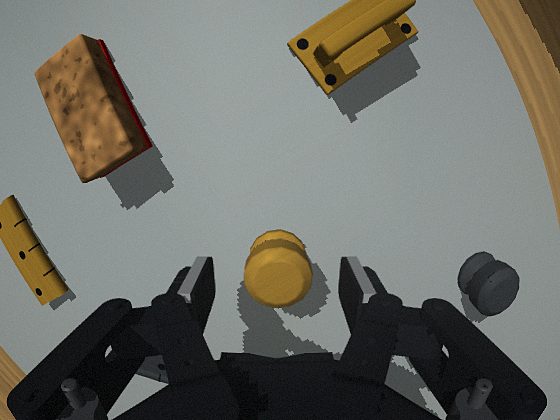

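Between the open pads the knob's head shows at (278,280), tips still about head height; confirms the deeper descent.

```bash
python3 -m jog '[[0.06,[0.012,0.001,0.002],[0,0,0]],[0.06,[0.024,0.001,0.002],[0,0,0]],[0.02,[0.024,0.001,0.002],[0,0,0]],[0.02,[0.024,0.001,0.002],[0,0,0]],[0.02,[0.024,0.001,0.002],[0,0,0]],[0.02,[0.024,0.001,0.002],[0,0,0]]]'; python3 -m jog '[[0.02,[-0.02,0,0],[0,0,0]],[0.02,[-0.07,0,0],[0,0,0]],[0.02,[-0.1,0,0],[0,0,0]],[0.02,[-0.1,0,0],[0,0,0]]]';  python3 - <<'E'
from h import *
go(.515,-.207,.08,-34)
E
```

```text
clock: 4.97
tool_pos: [0.5779, 0.0644, -0.0188]
tool_rot: [0.332, 0.624, 0.332, -0.624]
ft_force: [-0.2, -0.1, -1.2]
width: 0.032
clock: 5.48
tool_pos: [0.5798, 0.0648, 0.0851]
tool_rot: [0.333, 0.626, 0.331, -0.622]
ft_force: [0.2, 0.2, -0.5]
width: 0.0318
shift m [0.0046 0.0981 0.2617] turn [ 0.  -0.2 -0.3] alt [-180.     0.4   -0.3]
```

```bash
python3 -m jog '[[0.02,[-0.02,0.098,0.262],[0,0,0]],[0.02,[-0.02,0.098,0.262],[0,0,0]],[0.02,[-0.02,0.098,0.262],[0,0,0]],[0.02,[-0.02,0.098,0.262],[0,0,0]],[0.02,[-0.02,0.098,0.262],[0,0,0]],[0.02,[-0.02,0.098,0.262],[0,0,0]],[0.02,[-0.02,0.098,0.262],[0,0,0]],[0.02,[-0.02,0.098,0.262],[0,0,0]]]';  python3 - <<'E'
from h import *
f,h,P=wrist();cv2.imwrite("pics/w4.png",f[:,:,::-1]);s=observe();print(s["tool_pos"],s["width"])
H,S,V=h[...,0],h[...,1],h[...,2]
for n,m in {"g":(H>50)&(H<80)&(S>150),"y":(H>22)&(H<33)&(S>150)&(P[...,1]<-.1),"b":(H>100)&(H<128)&(S>150)}.items():
    print(n);rects(m,P,300);rects(m,P,300,(.024,.033))
E
```

```text
clock: 6.48
tool_pos: [0.513, -0.2061, 0.1009]
tool_rot: [0.333, 0.624, 0.333, -0.624]
ft_force: [-0.9, -0.5, -1.1]
width: 0.032
[ 0.51303823 -0.20625033  0.10096478] 0.03210418329335559
g
[390. 207.] 12265 rect [ 574.1 -238.1] [120.1 154.3] 46.5 z97 0.0285
[390. 207.] 12265 rect [ 592.6 -255.8] [110.8  87. ] 38.8 z97 0.0293
y
[285. 195.] 11745 rect [ 521.2 -202.2] [118.8  87.5] 37.7 z97 0.0285
[285. 195.] 11745 rect [ 519.5 -205.7] [110.3  85.9] 38.8 z97 0.0293
b
[172. 202.] 13217 rect [ 458.1 -148.1] [164.1  98.8] 31.5 z97 0.0286
[172. 202.] 13217 rect [ 445.4 -155.9] [111.4  87.1] 38.5 z97 0.0293
```

View pics/w4.png

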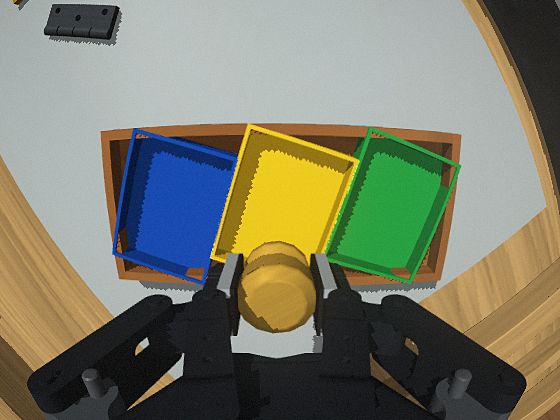

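Run:
```python
from h import *
go(.4985,-.2226,.05,-51.2)
```

```text
shift m [ 0.051  -0.003   0.0217] turn [17.4 -0.   0. ] alt [-162.6   -0.    -0. ]
```

```bash
python3 -m jog '[[0.02,[0.03,-0.003,0.022],[9,0,0]],[0.02,[0.05,-0.003,0.022],[17.4,0,0]],[0.02,[0.05,-0.003,0.022],[17.4,0,0]],[0.02,[0.08,-0.003,0.022],[17.4,0,0]],[0.02,[0.1,-0.003,0.022],[17.4,0,0]],[0.02,[0.106,-0.003,0.022],[17.4,0,0]],[0.02,[0.108,-0.003,0.022],[17.4,0,0]],[0.02,[0.108,-0.003,0.022],[17.4,0,0]]]'; python3 -c "
from h import *
go(.4985,-.2226,-.007,-51.2)"
```

```text
clock: 7.52
tool_pos: [0.4987, -0.2244, -0.006]
tool_rot: [0.235, 0.668, 0.234, -0.667]
ft_force: [-0.2, 0.5, 0.0]
width: 0.0321
shift m [ 0.001  -0.0015 -0.001 ] turn [-0.1 -0.  -0.1] alt [ 1.799e+02 -1.000e-01  1.000e-01]
```

Down 1.5 mm more, release, rise, and check.

```bash
python3 -m jog '[[0.02,[0.0015,0,0],[0,0,0]],[0.045,[0.0015,0,0],[0,0,0]],[0.045,[0.0015,0,0],[0,0,0]],[0.045,[0.0015,0,0],[0,0,0]],[0.045,[-0.05,0,0],[0,0,0]],[0.045,[-0.1,0,0],[0,0,0]],[0.045,[-0.1,0,0],[0,0,0]]]'
python3 - <<'E'
from h import *
f,h,P=wrist();cv2.imwrite("pics/w5.png",f[:,:,::-1])
H,S,V=h[...,0],h[...,1],h[...,2]
m=(P[...,2]>.034)&(P[...,2]<.06)&(P[...,0]<.56)&(P[...,0]>.45)&(abs(P[...,1]+.21)<.06);rects(m,P,50)
go(.6787,.1415,.08,93.9)
E
```

```text
clock: 8.4
tool_pos: [0.5005, -0.2252, 0.0972]
tool_rot: [0.236, 0.669, 0.232, -0.666]
ft_force: [0.7, -0.3, -0.6]
width: 0.0452
[273. 222.] 1721 rect [ 499.7 -224.6] [33.9 32.9] 7.8 z97 0.0451
shift m [ 0.0147 -0.174  -0.369 ] turn [34.7 -0.1 -0.2] alt [-145.3    0.2   -0.2]
```

View pics/w5.png

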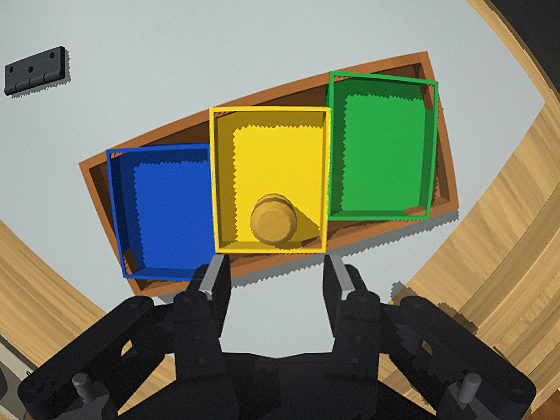

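```bash
python3 -m jog '[[0.045,[-0.01,-0.174,-0.369],[34.7,0,0]],[0.045,[-0.01,-0.174,-0.369],[34.7,0,0]],[0.045,[-0.01,-0.174,-0.369],[34.7,0,0]],[0.045,[-0.01,-0.174,-0.369],[34.7,0,0]],[0.045,[-0.01,-0.174,-0.369],[34.7,0,0]],[0.045,[0.01,-0.174,-0.369],[34.7,0,0]],[0.045,[0.01,-0.174,-0.369],[34.7,0,0]],[0.045,[0.01,-0.174,-0.369],[34.7,0,0]]]'
python3 - <<'E'
from h import *
f,h,P=wrist();print(observe()["joints"])
H,S,V=h[...,0],h[...,1],h[...,2]
m=(H>12)&(H<30)&(S>110)&(P[...,2]>.003)&(P[...,2]<.05)&(abs(P[...,0]-.68)<.06)&(abs(P[...,1]-.14)<.06)
rects(m,P,200);rects(m,P,200,(.024,.04))
go(.6787,.1415,-.012,93.9)
E
```

```text
clock: 9.45
tool_pos: [0.676, 0.1479, 0.0799]
tool_rot: [-0.026, -0.705, -0.028, 0.708]
ft_force: [-0.4, -0.0, -0.4]
width: 0.0451
[ 0.04701771  0.61624944 -0.4721318   1.38732114  0.28327549  1.2084855
 -1.94986855]
[285. 210.] 3285 rect [679.6 141.1] [63.6 33.6] 4.5 z97 0.0328
[285. 210.] 3285 rect [680.1 141.1] [51.5  8.9] 4.4 z97 0.0332
shift m [ 0.0924  0.0033 -0.0025] turn [0.2 0.2 0. ] alt [-1.798e+02 -1.000e-01  3.000e-01]
```

```bash
python3 -m jog '[[0.045,[0.05,0.0035,-0.0035],[0,0,0]],[0.045,[0.085,0.0035,-0.0035],[0,0,0]],[0.045,[0.096,0.0035,-0.0035],[0,0,0]],[0.045,[0.096,0.0035,-0.0035],[0,0,0]],[0.0,[0.096,0.0035,-0.0035],[0,0,0]],[0.0,[0.096,0.0035,-0.0035],[0,0,0]],[0.0,[0.096,0.0035,-0.0035],[0,0,0]],[0.0,[0.096,0.0035,-0.0035],[0,0,0]]]'; python3 -m jog '[[0.0,[0,0,0],[0,0,0]],[0.0,[-0.02,0,0],[0,0,0]],[0.0,[-0.07,0,0],[0,0,0]],[0.0,[-0.1,0,0],[0,0,0]],[0.0,[-0.11,0,0],[0,0,0]]]';python3 - <<'E'
from h import *
go(.5395,-.189,.1,38.8)
E
```

```text
clock: 10.5
tool_pos: [0.6822, 0.139, -0.0112]
tool_rot: [0.024, 0.708, 0.024, -0.706]
ft_force: [-0.6, -0.2, 6.3]
width: 0.0077
clock: 11.12
tool_pos: [0.6824, 0.1393, 0.1005]
tool_rot: [0.024, 0.708, 0.025, -0.705]
ft_force: [0.2, 0.2, -0.7]
width: 0.0078
shift m [-0.0004  0.3177  0.1651] turn [55.1 -0.2  0.1] alt [-124.9   -0.2   -0.2]
```

Run:
```python
from h import *
print(observe()["tool_pos"],observe()["joints"])
f,h,P=wrist();cv2.imwrite("pics/w6.png",f[:,:,::-1])
s=observe();w=s["tool_rot"];Rm=R.from_quat([w[1],w[2],w[3],w[0]])
T=Rm.inv().apply((P-s["tool_pos"]).reshape(-1,3)).reshape(P.shape)
H,S,V=h[...,0],h[...,1],h[...,2]
m=(H>12)&(H<30)&(S>110)&(T[...,0]<.03)&(T[...,0]>-.07)&(abs(T[...,1])<.05)
q=T[m];print(np.percentile(q,[2,10,50,90,98],axis=0).round(4));
for u,v in [(200,300),(350,300)]:print(T[v,u])
```

```text
[0.68239034 0.13927087 0.10049255] [ 0.05427243  0.60325839 -0.47381958  1.36216554  0.27820476  1.23748312
 -1.93930725]
[[-0.0444 -0.0467 -0.1452]
 [-0.0436 -0.0331 -0.1418]
 [-0.0151 -0.0011 -0.0261]
 [ 0.0263  0.0158  0.0026]
 [ 0.0282  0.0312  0.0218]]
[-0.06898572 -0.02577649 -0.01363079]
[-0.06825924  0.02567203 -0.01331967]
```

View pics/w6.png

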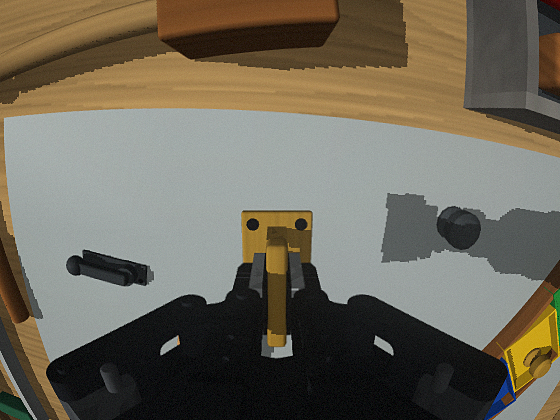

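Run:
```python
from h import *
s=observe();w=s["tool_rot"];Rm=R.from_quat([w[1],w[2],w[3],w[0]])
f,h,P=wrist();T=Rm.inv().apply((P-s["tool_pos"]).reshape(-1,3)).reshape(P.shape)
for u,v in[(262,216),(277,216),(292,216),(262,245),(295,245),(245,235),(311,235),(277,235),(277,270),(277,300),(277,340)]:print(u,v,T[v,u].round(4),P[v,u].round(4))
go(.5395,-.189,.1,38.8)
```

```text
262 216 [-0.015  -0.0064 -0.0272] [0.7089 0.1474 0.1152]
277 216 [-0.0153  0.0007 -0.0273] [0.7094 0.1403 0.1155]
292 216 [-0.0156  0.0078 -0.0274] [0.71   0.1333 0.1159]
262 245 [-0.015  -0.0066 -0.0124] [0.694  0.1466 0.1151]
295 245 [-0.0147  0.0095 -0.0123] [0.6951 0.1305 0.1149]
245 235 [-0.0152 -0.0148 -0.0176] [0.6987 0.1551 0.1154]
311 235 [-0.0144  0.0172 -0.0174] [0.7007 0.1231 0.1146]
277 235 [-0.0282  0.0007 -0.0225] [0.7046 0.14   0.1284]
277 270 [-0.0433  0.0007 -0.0129] [0.695  0.1393 0.1434]
277 300 [-0.0433  0.0007  0.0015] [0.6806 0.1383 0.1435]
277 340 [-0.0428  0.0008  0.024 ] [0.6582 0.1367 0.1429]
shift m [-0.0021  0.3174  0.1643] turn [55.1 -0.1  0.1] alt [-1.249e+02 -1.000e-01 -1.000e-01]
```

```bash
python3 -m jog '[[0.0,[0,0.317,0.164],[55,0,0]],[0.0,[0,0.317,0.164],[55,0,0]],[0.0,[0,0.317,0.164],[55,0,0]],[0.0,[0,0.317,0.164],[55,0,0]],[0.0,[0,0.317,0.164],[55,0,0]],[0.0,[0,0.317,0.164],[55,0,0]],[0.0,[0,0.317,0.164],[55,0,0]],[0.0,[0,0.317,0.164],[55,0,0]]]'
python3 - <<'E'
from h import *
print(observe()["joints"])
f,h,P=wrist();cv2.imwrite("pics/w7.png",f[:,:,::-1])
go(.5398,-.1894,.0,38.8)
E
```

```text
clock: 12.22
tool_pos: [0.539, -0.1877, 0.096]
tool_rot: [0.305, -0.638, 0.304, 0.639]
ft_force: [0.1, 1.2, -0.2]
width: 0.0079
[ 0.45576414  0.3198054  -0.23710218  1.73485367  0.08226275  1.09829309
 -2.26856018]
shift m [ 0.0962  0.0012 -0.0021] turn [ 0.3  0.1 -0. ] alt [-1.797e+02  0.000e+00  1.000e-01]
```

View pics/w7.png

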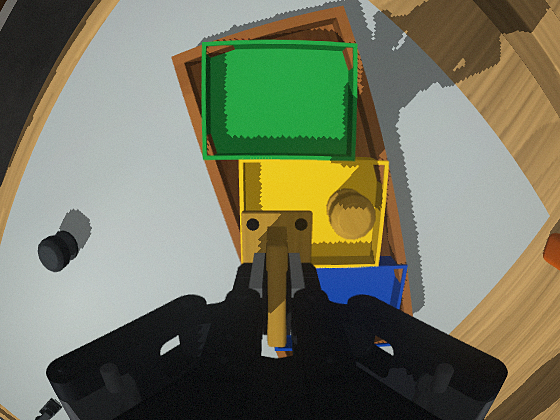

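```bash
python3 -m jog '[[0.0,[0.05,0.001,-0.002],[0,0,0]],[0.0,[0.08,0.001,-0.002],[0,0,0]],[0.0,[0.092,0.001,-0.002],[0,0,0]],[0.0,[0.096,0.001,-0.002],[0,0,0]],[0.0,[0.096,0.001,-0.002],[0,0,0]]]';python3 -m jog '[[0.018,[0,0,0],[0,0,0]],[0.018,[0,0,0],[0,0,0]],[0.018,[0,0,0],[0,0,0]],[0.018,[-0.03,0,0],[0,0,0]],[0.018,[-0.08,0,0],[0,0,0]],[0.018,[-0.1,0,0],[0,0,0]],[0.018,[-0.1,0,0],[0,0,0]]]'
python3 - <<'E'
from h import *
f,h,P=wrist();cv2.imwrite("pics/w8.png",f[:,:,::-1])
m=(P[...,2]>.033)&(P[...,2]<.06)&(P[...,0]<.58)&(P[...,0]>.45)&(abs(P[...,1]+.21)<.06);rects(m,P,50)
go(.4333,.1591,.1,172.8)
E
```

```text
clock: 12.9
tool_pos: [0.5407, -0.1907, 0.0019]
tool_rot: [-0.305, 0.639, -0.304, -0.638]
ft_force: [-0.0, -0.4, -0.7]
width: 0.0076
clock: 13.78
tool_pos: [0.541, -0.1913, 0.1029]
tool_rot: [-0.305, 0.639, -0.305, -0.637]
ft_force: [-0.1, -0.0, -0.9]
width: 0.0182
[277. 223.] 861 rect [ 539.5 -188.6] [ 8.8 52.2] 38.8 z97 0.0443
[349. 219.] 1596 rect [ 500.2 -225. ] [33.3 33. ] 49.9 z97 0.0452
shift m [ 0.001  -0.137   0.3394] turn [46.1 -0.   0. ] alt [-1.339e+02 -1.000e-01 -1.000e-01]
```

View pics/w8.png

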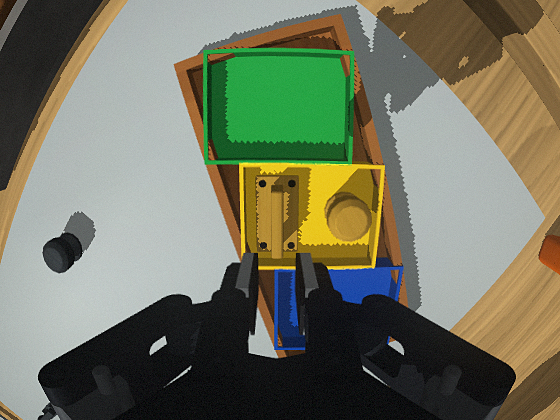

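```bash
python3 -m jog '[[0.06,[0,-0.137,0.339],[-134,0,0]],[0.06,[0,-0.137,0.339],[-134,0,0]],[0.06,[0,-0.137,0.339],[-134,0,0]],[0.06,[0,-0.137,0.339],[-134,0,0]],[0.06,[0,-0.137,0.339],[-134,0,0]],[0.06,[0,-0.137,0.339],[-134,0,0]],[0.06,[0,-0.137,0.339],[-134,0,0]],[0.06,[0,-0.137,0.339],[-134,0,0]]]'
python3 - <<'E'
from h import *
print(observe()["joints"][6])
go(.4333,.1591,.1,172.8)
E
```

```text
clock: 14.82
tool_pos: [0.4322, 0.1593, 0.0997]
tool_rot: [-0.215, -0.673, -0.215, 0.674]
ft_force: [-0.4, 0.7, 0.4]
width: 0.0602
-1.4716481247914297
shift m [-0.0003  0.0008 -0.0008] turn [-47.5   0.1   0.1] alt [ 1.325e+02  1.000e-01 -1.000e-01]
```

```bash
python3 -m jog '[[0.06,[0,0.001,-0.001],[-47.5,0,0]],[0.06,[0,0.001,-0.001],[-47.5,0,0]],[0.06,[0,0.001,-0.001],[-47.5,0,0]],[0.06,[0,0.001,-0.001],[-47.5,0,0]],[0.06,[0,0.001,-0.001],[-47.5,0,0]],[0.06,[0,0.001,-0.001],[-47.5,0,0]]]'
python3 - <<'E'
from h import *
f,h,P=wrist();H,S,V=h[...,0],h[...,1],h[...,2]
print(P[...,2][(S<60)&(V>120)&(abs(P[...,0]-.43)<.1)].mean())
m=(H>12)&(H<30)&(S>110)&(P[...,2]>.003)&(P[...,2]<.05)&(abs(P[...,0]-.43)<.06)&(abs(P[...,1]-.16)<.06)
rects(m,P,200)
go(.4333,.1591,-.02,172.8)
s=observe();w=s["tool_rot"];Rm=R.from_quat([w[1],w[2],w[3],w[0]]);T=Rm.inv().apply((P-s["tool_pos"]).reshape(-1,3)).reshape(P.shape)
k=(T[...,0]<-.015)&(T[...,0]>-.06)&(abs(T[...,1])<.045)&(abs(T[...,2])<.013)
print(s["width"],k.sum(),np.percentile(T[k],[50,95,99,100],axis=0).round(4))
E
```

```text
clock: 15.58
tool_pos: [0.434, 0.1584, 0.1]
tool_rot: [-0.465, -0.532, -0.466, 0.533]
ft_force: [0.3, 0.6, 0.2]
width: 0.0593
0.003899593432513945
[273. 205.] 3244 rect [432.8 159.3] [76.  30.6] 83.1 z97 0.0105
shift m [ 0.1202 -0.0008 -0.0006] turn [-0.5  0.   0.1] alt [ 1.795e+02  1.000e-01 -0.000e+00]
0.059701060082669656 3343 [[-0.0455  0.0307 -0.0068]
 [-0.0291  0.0418  0.0086]
 [-0.0258  0.0441  0.0105]
 [-0.023   0.0449  0.0116]]
```

```bash
python3 -m jog '[[0.042,[0.06,-0.001,-0.0005],[0,0,0]],[0.042,[0.1,-0.001,-0.0005],[0,0,0]],[0.042,[0.111,-0.001,-0.0005],[0,0,0]],[0.042,[0.111,-0.001,-0.0005],[0,0,0]]]'; python3 -m jog '[[0.042,[0.003,0,0],[0,0,0]],[0.042,[0.003,0,0],[0,0,0]]]';python3 - <<'E'
from h import *
f,h,P=wrist();cv2.imwrite("pics/w9.png",f[200:400,140:420,::-1].repeat(2,0).repeat(2,1))
go(.4333,.1591,-.02,172.8)
E
```

```text
clock: 16.12
tool_pos: [0.4338, 0.1595, -0.0098]
tool_rot: [-0.465, -0.532, -0.466, 0.532]
ft_force: [-0.2, 0.4, 0.9]
width: 0.042
clock: 16.38
tool_pos: [0.4346, 0.1594, -0.012]
tool_rot: [0.466, 0.533, 0.465, -0.532]
ft_force: [-0.2, 0.4, -0.2]
width: 0.0417
shift m [ 0.0079 -0.0012  0.0004] turn [-0.4 -0.  -0.1] alt [ 1.796e+02 -1.000e-01  0.000e+00]
```

View pics/w9.png

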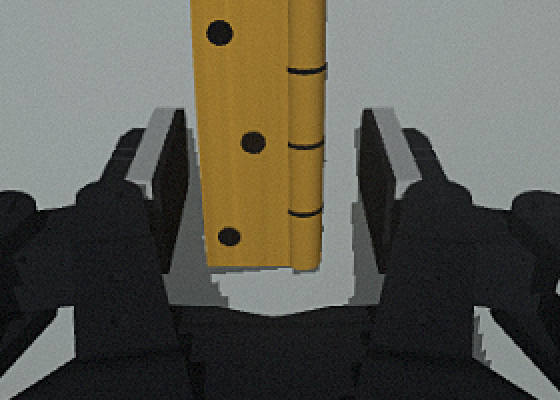

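Pads straddle the hinge, clear on both sides and close to their shadows. Feeling for the table in small steps.

```bash
for i in 1 2 3; do python3 -m jog '[[0.042,[0.003,-0.0005,0],[0,0,0]],[0.042,[0.003,-0.0005,0],[0,0,0]]]' | grep -E 'tool_pos|force'; done
python3 - <<'E'
from h import *
print(observe()["ft_force"])
E
```

```text
tool_pos: [0.4333, 0.1592, -0.016]
ft_force: [-0.3, -0.5, 0.3]
tool_pos: [0.4326, 0.1593, -0.0192]
ft_force: [0.6, 0.4, 0.2]
tool_pos: [0.4327, 0.1595, -0.0212]
ft_force: [-3.8, -1.7, 16.3]
[-3.80254764 -1.65378679 16.34853322]
```

```bash
python3 -m jog '[[0.042,[-0.004,0,0],[0,0,0]],[0.042,[-0.004,0,0],[0,0,0]],[0.01,[-0.004,0,0],[0,0,0]],[0.01,[-0.004,0,0],[0,0,0]],[0.01,[-0.004,0,0],[0,0,0]],[0.01,[-0.004,0,0],[0,0,0]]]'; python3 -m jog '[[0.01,[-0.03,0,0],[0,0,0]],[0.01,[-0.08,0,0],[0,0,0]],[0.01,[-0.13,0,0],[0,0,0]],[0.01,[-0.13,0,0],[0,0,0]]]'
python3 - <<'E'
from h import *
s=observe();w=s["tool_rot"];Rm=R.from_quat([w[1],w[2],w[3],w[0]])
f,h,P=wrist();T=Rm.inv().apply((P-s["tool_pos"]).reshape(-1,3)).reshape(P.shape)
cv2.imwrite("pics/w10.png",f[:,:,::-1]);H,S=h[...,0],h[...,1]
m=(H>12)&(H<30)&(S>110)&(abs(T[...,1])<.05)&(abs(T[...,0]+.02)<.03);q=T[m];print(len(q),np.percentile(q,[2,50,98],axis=0).round(4))
go(.5926,-.2558,.1,-51.2)
E
```

```text
clock: 17.92
tool_pos: [0.4323, 0.1594, -0.0177]
tool_rot: [-0.466, -0.532, -0.466, 0.532]
ft_force: [-3.0, -1.2, 8.8]
width: 0.0286
clock: 18.42
tool_pos: [0.4345, 0.1602, 0.1152]
tool_rot: [0.467, 0.534, 0.464, -0.53]
ft_force: [-0.3, 0.7, -1.1]
width: 0.0286
8973 [[-0.0284 -0.0132 -0.0379]
 [-0.026   0.0016 -0.0074]
 [-0.0231  0.0155  0.0359]]
shift m [0.0136 0.2131 0.3904] turn [43.6 -0.1 -0.2] alt [-1.364e+02  2.000e-01 -1.000e-01]
```

View pics/w10.png

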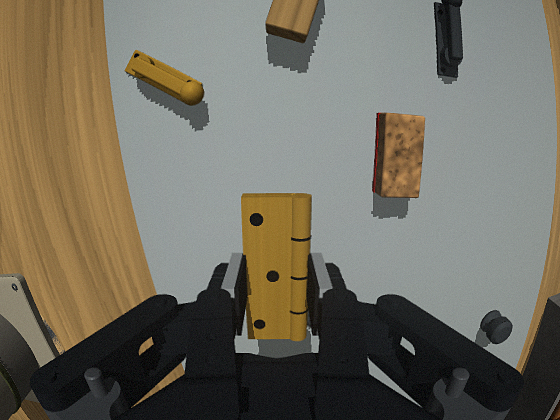

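```bash
python3 -m jog '[[0.01,[0,0.213,0.39],[43.6,0,0]],[0.01,[0,0.213,0.39],[43.6,0,0]],[0.01,[0,0.213,0.39],[43.6,0,0]],[0.01,[0,0.213,0.39],[43.6,0,0]],[0.01,[0,0.213,0.39],[43.6,0,0]],[0.01,[0,0.213,0.39],[43.6,0,0]],[0.01,[0,0.213,0.39],[43.6,0,0]],[0.01,[0,0.213,0.39],[43.6,0,0]]]'; python3 -m jog '[[0.01,[0,0,0],[0,0,0]]]' | grep pos
python3 - <<'E'
from h import *
f,h,P=wrist();H,S,V=h[...,0],h[...,1],h[...,2]
rects((H>50)&(H<80)&(S>150),P,300,(.024,.033))
go(.5926,-.2558,-.0045,-51.2)
E
```

```text
clock: 19.48
tool_pos: [0.5903, -0.2607, 0.1086]
tool_rot: [-0.232, -0.666, -0.233, 0.669]
ft_force: [-0.6, 0.4, -1.5]
width: 0.0281
tool_pos: [0.5909, -0.255, 0.1097]
[279. 183.] 7857 rect [ 596.7 -252.6] [100.9  85.9] 38.6 z97 0.0294
shift m [0.1149 0.0027 0.    ] turn [0.  0.  0.1] alt [-1.8e+02 -2.0e-01  1.0e-01]
```

```bash
python3 -m jog '[[0.01,[0.06,0.002,0],[0,0,0]],[0.01,[0.095,0.002,0],[0,0,0]],[0.01,[0.11,0.002,0],[0,0,0]],[0.01,[0.115,0.002,0],[0,0,0]],[0.01,[0.116,0.002,0],[0,0,0]],[0.01,[0.116,0.002,0],[0,0,0]]]'; python3 -m jog '[[0.043,[0,0,0],[0,0,0]],[0.043,[0,0,0],[0,0,0]],[0.043,[0,0,0],[0,0,0]],[0.043,[-0.03,0,0],[0,0,0]],[0.043,[-0.09,0,0],[0,0,0]],[0.043,[-0.12,0,0],[0,0,0]],[0.043,[-0.12,0,0],[0,0,0]]]'
python3 - <<'E'
from h import *
f,h,P=wrist();cv2.imwrite("pics/w11.png",f[:,:,::-1]);H,S=h[...,0],h[...,1]
m=(H>12)&(H<30)&(S>110)&(P[...,2]>.013)&(P[...,2]<.05)&(np.hypot(P[...,0]-.5926,P[...,1]+.2558)<.045);rects(m,P,200)
go(.357,.2805,.115,51.5)
E
```

```text
clock: 20.4
tool_pos: [0.5939, -0.2571, -0.0025]
tool_rot: [0.235, 0.668, 0.234, -0.666]
ft_force: [0.5, 0.0, -1.4]
width: 0.0285
clock: 21.28
tool_pos: [0.5947, -0.2575, 0.1193]
tool_rot: [0.236, 0.668, 0.233, -0.666]
ft_force: [-0.3, -0.4, -0.2]
width: 0.0427
[275. 204.] 3043 rect [ 594.9 -257. ] [76.4 30.6] 38.9 z97 0.0215
shift m [ 0.0011 -0.5672 -0.1523] turn [77.3 -0.1 -0.1] alt [-1.027e+02  1.000e-01 -1.000e-01]
```

View pics/w11.png

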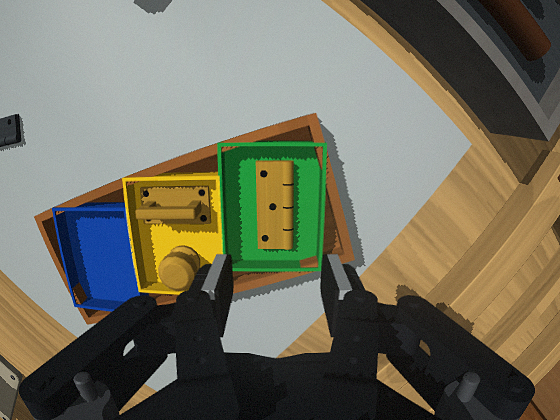

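```bash
python3 -m jog '[[0.045,[0,-0.567,-0.152],[-102.7,0,0]],[0.045,[0,-0.567,-0.152],[-102.7,0,0]],[0.045,[0,-0.567,-0.152],[-102.7,0,0]],[0.045,[0,-0.567,-0.152],[-102.7,0,0]],[0.045,[0,-0.567,-0.152],[-102.7,0,0]],[0.045,[0,-0.567,-0.152],[-102.7,0,0]],[0.045,[0,-0.567,-0.152],[-102.7,0,0]],[0.045,[0,-0.567,-0.152],[-102.7,0,0]]]'
python3 - <<'E'
from h import *
go(.357,.2805,.115,51.5)
E
```

```text
clock: 22.32
tool_pos: [0.3898, 0.2018, 0.1151]
tool_rot: [0.627, 0.326, 0.628, -0.327]
ft_force: [0.6, 1.0, 0.6]
width: 0.0451
shift m [ 0.0001  0.0184 -0.0833] turn [-16.4  -0.    0.1] alt [1.636e+02 1.000e-01 0.000e+00]
```

```bash
python3 -m jog '[[0.045,[0,0.018,-0.083],[-16.4,0,0]],[0.045,[0,0.018,-0.083],[-16.4,0,0]],[0.045,[0,0.018,-0.083],[-16.4,0,0]],[0.045,[0,0.018,-0.083],[-16.4,0,0]]]'
python3 - <<'E'
from h import *
f,h,P=wrist();H,S,V=h[...,0],h[...,1],h[...,2];cv2.imwrite("pics/w12.png",f[:,:,::-1])
m=(H>12)&(H<30)&(S>110)&(P[...,2]>.003)&(P[...,2]<.05)&(abs(P[...,0]-.357)<.07)&(abs(P[...,1]-.28)<.07)
rects(m,P,200);rects(m,P,200,(.017,.0235));rects(m,P,200,(.0235,.04))
go(.357,.2805,-.012,51.5)
E
```

```text
clock: 22.82
tool_pos: [0.3594, 0.2775, 0.1153]
tool_rot: [0.666, 0.236, 0.667, -0.237]
ft_force: [-0.4, -0.1, 0.3]
width: 0.0452
[278. 195.] 2255 rect [356.1 282.6] [21.3 78.9] 51.6 z97 0.0261
[278. 195.] 2255 rect [361.7 279.1] [18.6 65.8] 51.3 z97 0.0232
[278. 195.] 2255 rect [360.7 274.5] [15.7 62. ] 60.5 z97 0.0276
shift m [ 0.1275  0.0009 -0.004 ] turn [-0.6  0.   0.1] alt [ 1.794e+02  1.000e-01 -0.000e+00]
```

View pics/w12.png

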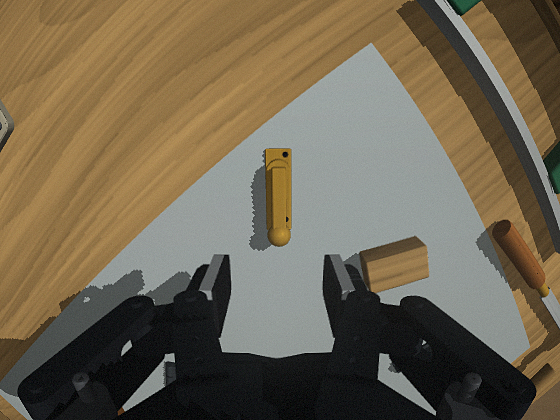

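```bash
python3 -m jog '[[0.045,[0.06,0.0015,-0.0045],[-0.6,0,0]],[0.045,[0.105,0.0015,-0.0045],[-0.6,0,0]],[0.045,[0.124,0.0015,-0.0045],[-0.6,0,0]],[0.045,[0.124,0.0015,-0.0045],[-0.6,0,0]],[0.0,[0.124,0.0015,-0.0045],[-0.6,0,0]],[0.0,[0.124,0.0015,-0.0045],[-0.6,0,0]],[0.0,[0.124,0.0015,-0.0045],[-0.6,0,0]],[0.0,[0.124,0.0015,-0.0045],[-0.6,0,0]]]'; python3 -m jog '[[0.0,[0,0,0],[0,0,0]],[0.0,[-0.03,0,0],[0,0,0]],[0.0,[-0.08,0,0],[0,0,0]],[0.0,[-0.12,0,0],[0,0,0]],[0.0,[-0.12,0,0],[0,0,0]]]'
python3 - <<'E'
from h import *
s=observe();w=s["tool_rot"];Rm=R.from_quat([w[1],w[2],w[3],w[0]])
f,h,P=wrist();T=Rm.inv().apply((P-s["tool_pos"]).reshape(-1,3)).reshape(P.shape)
cv2.imwrite("pics/w13.png",f[120:400,140:420,::-1].repeat(2,0).repeat(2,1));H,S=h[...,0],h[...,1]
m=(H>12)&(H<30)&(S>110)&(abs(T[...,1])<.03)&(abs(T[...,0]+.02)<.03)&(abs(T[...,2])<.08);q=T[m];print(len(q),np.percentile(q,[2,50,98],axis=0).round(4))
go(.4454,-.1559,.115,-51.2)
E
```

```text
clock: 23.88
tool_pos: [0.3575, 0.2832, -0.0067]
tool_rot: [0.669, 0.232, 0.667, -0.232]
ft_force: [-1.5, -1.4, 6.7]
width: 0.01
clock: 24.5
tool_pos: [0.3583, 0.2841, 0.1151]
tool_rot: [0.67, 0.233, 0.666, -0.231]
ft_force: [-0.1, -0.7, -1.6]
width: 0.0099
5128 [[-0.0333 -0.0097 -0.0399]
 [-0.0281  0.0004 -0.0159]
 [-0.0099  0.0105  0.033 ]]
shift m [-0.0014 -0.2899  0.3413] turn [-77.1   0.2  -0. ] alt [102.9  -0.   -0.2]
```

View pics/w13.png

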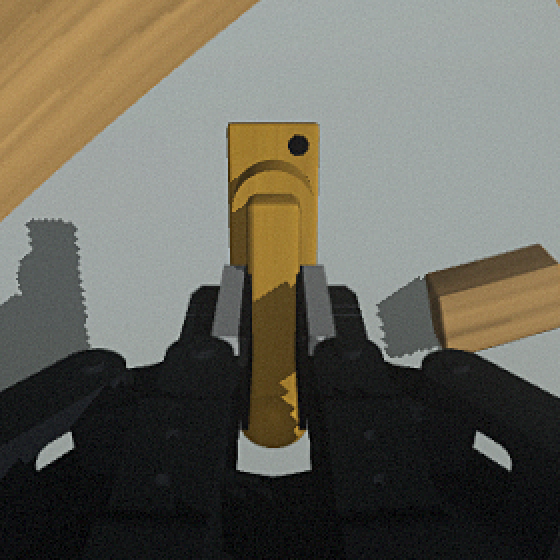

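```bash
python3 -m jog '[[0.0,[0,-0.29,0.341],[102.9,0,0]],[0.0,[0,-0.29,0.341],[102.9,0,0]],[0.0,[0,-0.29,0.341],[102.9,0,0]],[0.0,[0,-0.29,0.341],[102.9,0,0]],[0.0,[0,-0.29,0.341],[102.9,0,0]],[0.0,[0,-0.29,0.341],[102.9,0,0]],[0.0,[0,-0.29,0.341],[102.9,0,0]],[0.0,[0,-0.29,0.341],[102.9,0,0]]]'
python3 - <<'E'
from h import *
go(.4454,-.1559,.115,-51.2)
E
```

```text
clock: 25.55
tool_pos: [0.4433, -0.1601, 0.1104]
tool_rot: [-0.326, -0.626, -0.327, 0.628]
ft_force: [-0.1, 1.3, -1.0]
width: 0.0097
shift m [-0.0046 -0.0007 -0.0046] turn [16.3  0.1  0.1] alt [-1.637e+02 -2.000e-01  1.000e-01]
```

```bash
python3 -m jog '[[0.0,[0,0,0],[8,0,0]],[0.0,[0,0,0],[16.3,0,0]],[0.0,[0,0,0],[16.3,0,0]],[0.0,[0,0,0],[16.3,0,0]]]'
python3 - <<'E'
from h import *
f,h,P=wrist();H,S,V=h[...,0],h[...,1],h[...,2]
rects((H>100)&(H<128)&(S>150),P,300,(.024,.033))
go(.4454,-.1559,.0055,-51.2)
E
```

```text
clock: 26.05
tool_pos: [0.444, -0.1556, 0.1114]
tool_rot: [-0.24, -0.665, -0.24, 0.665]
ft_force: [-0.2, -0.7, -1.9]
width: 0.0095
[277. 191.] 9248 rect [ 445.5 -155.6] [110.5  86.1] 38.8 z97 0.0293
shift m [ 0.1061  0.001  -0.0008] turn [0.8 0.  0. ] alt [-179.2   -0.     0. ]
```

```bash
python3 -m jog '[[0.0,[0.06,0.001,-0.001],[0.8,0,0]],[0.0,[0.09,0.001,-0.001],[0.8,0,0]],[0.0,[0.102,0.001,-0.001],[0.8,0,0]],[0.0,[0.106,0.001,-0.001],[0.8,0,0]],[0.0,[0.107,0.001,-0.001],[0.8,0,0]],[0.0,[0.107,0.001,-0.001],[0.8,0,0]]]'; python3 -m jog '[[0.03,[0,0,0],[0,0,0]],[0.03,[0,0,0],[0,0,0]],[0.03,[0,0,0],[0,0,0]],[0.03,[-0.03,0,0],[0,0,0]],[0.03,[-0.09,0,0],[0,0,0]],[0.03,[-0.15,0,0],[0,0,0]],[0.03,[-0.17,0,0],[0,0,0]],[0.03,[-0.17,0,0],[0,0,0]]]'
python3 - <<'E'
from h import *
f,h,P=wrist();cv2.imwrite("pics/w14.png",f[:,:,::-1]);H,S=h[...,0],h[...,1]
for c,r in(((.4454,-.1559),.055),((.5926,-.2558),.045),((.5195,-.2057),.055)):
    m=(H>12)&(H<30)&(S>110)&(P[...,2]>.0145)&(P[...,2]<.06)&(np.hypot(P[...,0]-c[0],P[...,1]-c[1])<r);rects(m,P,200)
for p in[(.4454,-.1559)]:
    m=(H>12)&(H<30)&(S>110)&(P[...,2]>.013)&(P[...,2]<.018)&(np.hypot(P[...,0]-p[0],P[...,1]-p[1])<.06);rects(m,P,50)
t=dict(read_camera("top"));Q=cloud(t);cv2.imwrite("pics/top1.png",t["frame"][:,:,::-1])
v=cv2.cvtColor(t["frame"],cv2.COLOR_RGB2HSV)[...,2]
for c in((.677,-.026),(.610,.296),(.463,.036)):
    rects((v<80)&(Q[...,2]>.004)&(Q[...,2]<.05)&(np.hypot(Q[...,0]-c[0],Q[...,1]-c[1])<.07),Q,150)
E
```

```text
clock: 26.85
tool_pos: [0.4466, -0.1562, 0.006]
tool_rot: [0.235, 0.668, 0.234, -0.667]
ft_force: [-0.3, 0.9, -1.2]
width: 0.0102
clock: 27.85
tool_pos: [0.4468, -0.1562, 0.1765]
tool_rot: [0.235, 0.668, 0.233, -0.666]
ft_force: [-0.3, -0.6, -0.6]
width: 0.03
[276. 190.] 1526 rect [ 449.  -155.1] [78.5 21.4] 39.1 z97 0.0373
[225. 204.] 241 rect [ 405.4 -123.6] [46.2  6.9] 54.1 z97 0.0273
[434. 145.] 1732 rect [ 594.6 -256.5] [75.5 31.5] 39.3 z97 0.0216
[357. 141.] 1663 rect [ 539.4 -187.8] [34.2 64.1] 38.7 z97 0.0439
[319. 165.] 204 rect [ 493.3 -173.7] [74.1  3.2] 39.2 z97 0.0294
[396. 168.] 505 rect [ 544.8 -237.6] [76.3  4.3] 39.0 z97 0.0291
[361. 200.] 1182 rect [ 494.4 -226.7] [44.5 34.5] 33.9 z97 0.045
[276. 179.] 632 rect [ 452.4 -152.4] [69.7 21.4] 39.1 z97 0.0165
[293. 139.] 265 rect [677.2 -26.4] [32.8 32.7] 47.4 z97 0.0347
[133. 178.] 341 rect [610.2 295.8] [79.5 20.5] 83.3 z97 0.0263
[265. 248.] 627 rect [463.5  34.9] [31. 78.] 41.1 z97 0.0113
```

View pics/w14.png

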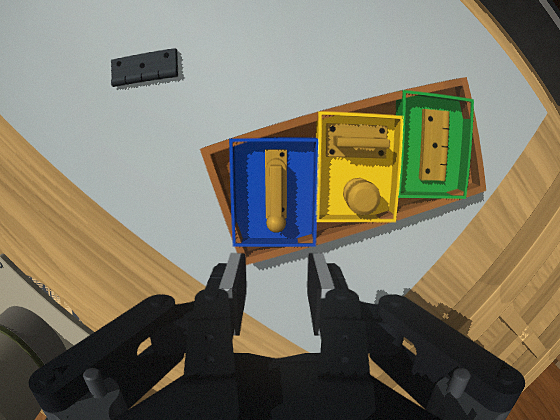

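All four fittings are in their bins: fastener at (276,190), lift at (357,141), knob at (361,195) and hinge at (434,145). They lie flat at the expected heights, the steel pieces are unmoved and the gripper is clear.

```bash
python3 -c "
from bench import *
print(close_job())"
```

```text
the job is handed in; nothing more can be done
None
```

All four brass fittings are in their bins and the job is handed in at about 28 s of the 106 s allowed; no verdict was reported. The hinge is in the green bin, the fastener in the blue, and the knob and lift are side by side in the yellow.

**Last checks:**
- **Brass fittings:** wrist-camera depth puts the tops at 21.6 mm (hinge), 37.3 mm (fastener), 45.0 mm (knob) and 43.9 mm (lift) above the table. These fit pieces resting on the 11 mm floor to within about 1 mm. All four show flat or upright and clear of the walls.
- **Steel fittings:** the top camera shows the hinge, fastener and knob within about 1 mm of where they started.
- **Gripper:** open and clear, with its tips more than 10 cm above the bins. The highest force I read was about 16 N, when I felt for the table before gripping the hinge.

**What disagreed with the brief:**
- **Fingertip position:** the brief puts the fingertips 8 mm ahead of the TCP. They are about 15–30 mm behind it, depending on opening, by the wrist camera and by touching the table. My first grasp of the knob therefore closed on air above it without moving it, and I went about 35 mm lower for the second.
- **Finger opening:** it read 1–2.5 mm less than the known sizes of the pieces held.
- **Bin angle:** the bins sit about 17° askew in the tray. I lined the pieces up with the measured bin sides.

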